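# Draw the charging box's bolt with the hooked rod

### The job

The bolt on the charging box is back under the wire shelf, where the hand cannot reach it: pick up the hooked rod, drop its crook over the bolt's knob and draw the bolt back towards you until it is held firm against its stop and the sprung lid comes up. It is stiff and held by short screws, so draw it slowly by feel, never yank it or lean on it or on the box, and keep the hand itself off both. Then unhook the rod and lay it down flat on the bench, clear of the box, disturbing nothing else.

Things in the scene. Friction and masses are not known exactly. Their poses are not given: they have to be found in the camera images.
- rod_grip (a point): Middle of the wooden handle of the loose hooked rod (0.13 to 0.21 kg), half-way up it. Handle: block 120 mm long, 26 wide, 30 high. This frame's x runs from the handle along the rod to the crook; z is up as it lies flat on the bench (this point 15 mm up). The rod is a 7 mm round aluminium bar on the handle's axis, level with this point. It balances about 8 mm crookwards of here.
- rod_hook (a point): Middle of the crook's opening, 190 mm along x from rod_grip on the rod's axis; same axes. The crook is a J in the flat (x-y): the bar leaves the axis 31 mm short of here towards -y, rounds the end (26 mm beyond here, 39 mm wide over all) and returns on the +y side as a lip. The opening is 25 mm wide inside, open above and below; a knob dropped in at this point seats 14 mm along x from it when pulled.
- bolt_knob (a point): Mid-way up the 9 mm round upright neck of the bolt's knob, 29 mm above the box's deck (119 mm above the bench). The neck is free from 20 to 39 mm above the deck, with a 13 mm ball on top (to 52.5 mm). Frame as bolt.
- bolt: Zinc-plated bolt, a 12 mm square bar; origin under the knob; x runs along it to its nose, away from the robot. It slides in two straps (tops 19.5 mm above the deck), one each side of the knob. Drawn to -x it takes 2 to 9 N, under 2 N once free of the lid, then stops hard on the near strap, fitted by eye: 44 to 68 mm from its start. It stays where left. Over 18 N its screws tear out.
- charge_box: Fixed plywood charging box, 346 mm deep (x), 300 wide (y), 90 high; origin under the middle of its front, x away from the robot along the bolt. Its top is a fixed deck from x = 0 to 180 mm with the bolt on its centre line (y = 0), behind it the lid. Pot and jar stand on the deck, one each side, at least 45 mm from the centre line.
- wire_shelf: Chromed wire shelf standing astride the box, fixed, frame as charge_box: wires 242 to 248 mm above the bench from x = 97 to 223 mm, y = -175 to 175 mm, on legs at its corners; a carton and a tin on its ends reach up to 311 mm. The bolt is underneath, so the rod goes in level from the front, between knob and wires. Its front edge is 97 mm behind the box's front.
- lid_edge (a point): Middle of the front edge of the sprung plywood lid behind the deck, hinged on its far edge, 154 mm behind here. Shut: level with the deck, 90 mm up, frame upright. Fully open: tilted up by 0.6 rad, this point about 177 mm up. The lid presses up on the bolt's nose, which leaves it when the knob is about 102 mm behind the box's front; then it rises by itself in about 1 to 2 s.
- pot: Bystander: grey ceramic pot, 84 mm wide, 80 mm high, standing on the box's deck beside the bolt, left or right; origin under it. Leave alone.
- jar: Bystander: glass jar with steel cap, 60 mm wide, 75 mm high, on the deck on the bolt's other side; origin under it. Leave alone.
- flask: Bystander: aluminium drinking flask with black twist cap, 72 mm wide, 225 mm high, on the bench; origin under it. Leave alone.
- spanner: Bystander: chrome spanner 180 mm long (x), 38 mm wide, 8 mm high, flat on the bench in front of the box; origin under its middle. Leave alone.
- head_torch: Bystander: plastic head torch with its band, about 235 mm long (x), 150 mm wide, 38 mm high, on the bench; origin under the band's middle, lamp towards -x. Leave alone.
- tape: Bystander: roll of tape lying flat, 90 mm wide, 24 mm high, on the bench; origin under it. Leave alone.
Not all that is in view belongs to the job. Of the things shaped like the bolt, the zinc one is meant.

How it is judged:
By the outcome, as a careful person would: the job done as asked, in the order asked, and still so for the second after the job is handed in, with the robot touching nothing.
It also fails if it takes over 72 s, if anything falls off the work surface, if the arm or the gripper's body presses on something with over 40 N, if the wrist force passes 120 N, or if a joint passes its speed limit or range.

### The arm

A 7-joint arm with a two-finger parallel gripper is mounted at the origin on the work surface. World frame = base frame: x ahead of the robot, y to its left, z up, the work surface at z = 0. Lengths are in m, angles in rad, forces in N, time in s.
With the tool pointing down it reaches from about 0.35 to 0.9 m from the base axis. Payload 8.1 kg.
Tool frame: the origin (TCP) lies at the very end of the fingers, on their centre line; the grasp point (between the pads) lies 19 mm behind it; z points along the fingers, y is the line along which they close (so a half turn about z gives the same grasp; the last joint's range is limited). The gripper opens to 92 mm and grips with 3 to 60 N. Pads are 19 mm wide; open, the fingers measure 130 mm over their backs; the gripper's body (75 mm by 190 mm) begins 47 mm behind the grasp point.
Start: joints at [-1.214, 0.434, 0.025, 1.573, -0.012, 1.134, -0.075], TCP at [0.277, 0.56, 0.227] pointing down, gripper open.
Joint ranges: [-2.62, 2.62], [-0.44, 2.09], [-1.27, 1.32], [0.08, 2.57], [-1.32, 4.46], [0.12, 2], [-2.74, 2.74]. Speed limits (rad/s): [2.22, 2.22, 3.01, 3.01, 3.14, 3.14, 3.14].

### API

Orientations are given as a rotation vector (axis times angle).
In Python, from cell import arm gives the robot as it stands.
- The arm moves only by the tool jog_arm, never from a script. Its argument "rows" is a list of rows, each a list of 3 entries, a list of its own where there are three numbers: the shift along the world's x, y, z in cm, then the turn, a rotation vector about the world's x, y, z in degrees, then the opening, from 0 (shut) to 1 (fully open). A call has 1 to 8 rows; each row is the pose to reach, as a shift and turn from the pose commanded when the call began; what a row does not reach only later rows make up. A row lasts 1/8 s, in which the tool goes at most 62.5 mm and 10.7 degrees, less where a joint would pass 70% of its speed; a pose out of reach is approached as far as the arm can. A call with a gripper value outside its range is refused whole. The fingers move at their own pace and stop on an object; "newtons" is the grip in N (left out, the last holds). Time passes only in rows, so rows that repeat a pose let the fingers close. It gives the time, the measured TCP pose, the force, the opening and the grip force at its end, in the units of the state.
- arm.observe(): the state, without advancing time (a new reading comes with each control period).
- arm.get_image(name): name is "scene" or "top" or "wrist"; returns a dict with "img" (480x640x3 uint8, red, green, blue), "depth" (480x640 float32, m along the optical axis (not along the pixel's ray), 0 where there is no reading), "fx", "fy", "cx", "cy" (pixels), "dist_coeffs" ([k1, k2, p1, p2, k3] as OpenCV has them; the pictures are not rectified), "rvec" (rotation vector, rad) and "tvec" (3), from world to camera coordinates, as OpenCV has them; the wrist camera has in their place "mount" (4x4, takes a point from camera to tool coordinates, whose origin is the TCP and whose axes are the flange's). Camera axes: x right, y down, z forward; pixel columns grow to the right and rows downward; lengths in m; the calibration is good to about 2 mm. A picture is of the moment at which its call begins: read the wrist's pose just before it.
- arm.sign_off(): hands the job in; it is judged then, once.
The state is a dict: "clock": time; "joints": joint angles; "dq": joint speeds; "joint_efforts": joint torques, N m; "position": TCP position; "ee_rot": TCP orientation; "force": force on the tool from outside, world axes, zero at the start; "ft_torque": the same for the moment, N m; "width": opening from 0.0 (shut) to 1.0 (fully open); "gripper_force": force on a finger pad.
Only numpy, scipy, OpenCV 4.12 (cv2) and the standard library are available. Lean on these libraries where they do the work, as an engineer would, in place of code of your own. Each camera call takes 0.05 s, during which the arm holds its last target. There are 200 camera calls.

## Working session

There is one attempt and no reset: what is moved stays moved. The work goes in short steps, Python scripts to look and compute and a tool call to move; the robot and the scene stay as the last step left them, time stands still between calls to the robot, and variables do not carry over. Pictures are saved under pics/ and viewed, at most 10 in all, crops included, and the job is handed in when it is done.

Besides the shell and the picture viewer there is one more tool, called after "Request:" in YAML: its name, and indented under it one key for each argument. jog_arm: Moves the arm, as the interface text tells. Its arguments: {"type":"object","properties":{"rows":{"type":"array","items":{"type":"array"}},"newtons":{"type":"number"}},"required":["rows"]}

```bash
mkdir -p pics; cat > h.py <<'E'
import numpy as np,cv2
from cell import arm
from scipy.spatial.transform import Rotation as R
def cam(name):
    s=arm.observe(); d=arm.get_image(name)
    d['K']=np.array([[d['fx'],0,d['cx']],[0,d['fy'],d['cy']],[0,0,1.]]);d['D']=np.array(d['dist_coeffs'],float)
    if 'mount' in d and d.get('rvec') is None:
        T=np.eye(4);T[:3,:3]=R.from_rotvec(s['ee_rot']).as_matrix();T[:3,3]=s['position']
        M=T@np.array(d['mount']); d['Rc']=M[:3,:3]; d['c']=M[:3,3]
    else:
        Rw=cv2.Rodrigues(np.array(d['rvec'],float))[0]; d['Rc']=Rw.T; d['c']=-Rw.T@np.array(d['tvec'],float).ravel()
    return d
def ray(d,uv):
    p=cv2.undistortPoints(np.array(uv,float).reshape(-1,1,2),d['K'],d['D']).reshape(-1,2)
    return np.c_[p,np.ones(len(p))]@d['Rc'].T
def onz(d,uv,z):
    r=ray(d,uv); return d['c']+r*((z-d['c'][2])/r[:,2])[:,None]
def dep(d,uv):
    r=ray(d,uv); uv=np.array(uv,int).reshape(-1,2); return d['c']+r*d['depth'][uv[:,1],uv[:,0]][:,None]
def proj(d,P):
    Rw=d['Rc'].T; return cv2.projectPoints(np.array(P,float).reshape(-1,1,3),cv2.Rodrigues(Rw)[0],-Rw@d['c'],d['K'],d['D'])[0].reshape(-1,2)
def save(d,n): cv2.imwrite('pics/'+n,d['img'][:,:,::-1])
E
python3 - <<'E'
from h import *
for n in('scene','top'):
    d=cam(n);save(d,n+'0.png');print(n,d['c'],d['fx'])
s=arm.observe();print(s['ee_rot'],s['clock'],s['force'])
E
```

```text
scene [ 1.07404035 -0.07706413  0.9830358 ] 470.812770038859
top [ 0.39097872 -0.00771397  1.44313302] 611.3659279540349
[-7.15905051e-01 -3.05871921e+00  2.14331467e-03] 0.1 [-0.02563038  0.20120328 -0.29839205]
```

View pics/scene0.png

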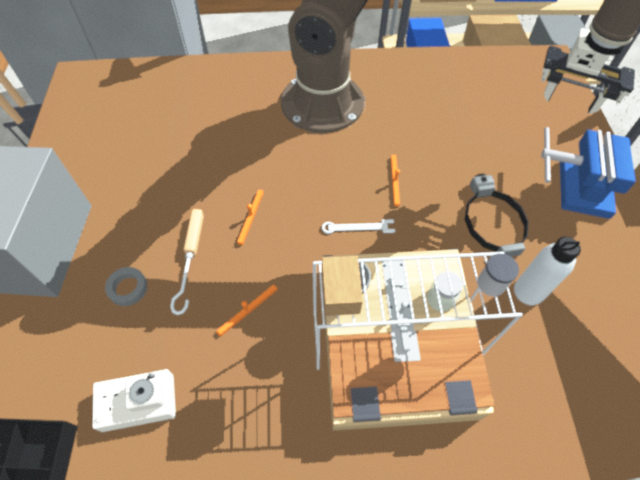

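View pics/top0.png

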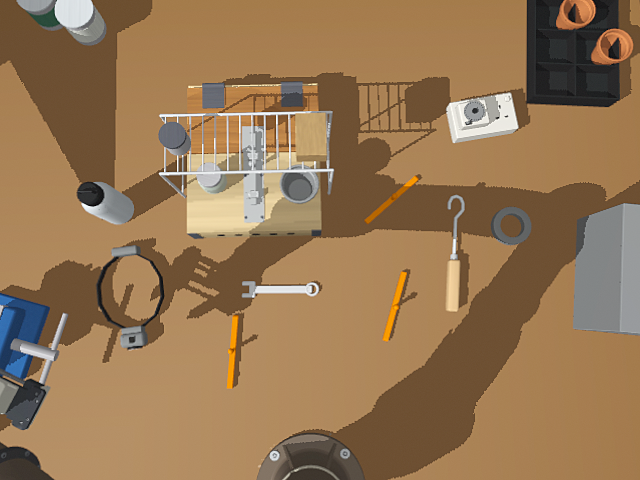

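The scene view shows the rod (handle 193,232, crook 180,303) and the box with the bolt under the shelf (403,300). In the top view the rod handle is at (453,285), the crook at (456,203) and the zinc bolt at (253,175).
Could be taken for the bolt: orange bars in the top view at (393,198), (396,305) and (233,350), all loose on the bench, and the zinc bar at (253,175) on the box deck. I choose the zinc one. Nothing else looks like the rod; the spanner at (283,289) is the only other long metal thing.

```bash
python3 - <<'E'
from h import *
t=cam('top');s=cam('scene')
a=cv2.resize(t['img'][80:240,150:340],None,fx=3,fy=3,interpolation=2)
b=cv2.resize(s['img'][240:420,310:500],None,fx=3,fy=3,interpolation=2)[:480]
c=np.hstack([a,b]);c=cv2.resize(c,(800,int(c.shape[0]*800/c.shape[1])));cv2.imwrite('pics/crop1.png',c[:,:,::-1])
# rod handle: pale wood in top image
def hand(d,box,zt):
    x0,y0,x1,y1=box;hsv=cv2.cvtColor(d['img'],cv2.COLOR_RGB2HSV)[y0:y1,x0:x1]
    m=((hsv[...,2]>180)&(hsv[...,1]>50)&(hsv[...,1]<140)).astype(np.uint8)
    n,l,st,ce=cv2.connectedComponentsWithStats(m);k=1+np.argmax(st[1:,4]);v,u=np.nonzero(l==k)
    P=onz(d,np.c_[u+x0,v+y0],zt)[:,:2].astype(np.float32);r=cv2.minAreaRect(P);print('handle',len(u),r)
hand(t,(430,240,480,330),.03);hand(s,(170,195,220,260),.03)
# rod hook: brightness low saturation
for d,box in((t,(440,185,475,262)),(s,(165,250,200,320))):
    x0,y0,x1,y1=box;hsv=cv2.cvtColor(d['img'],cv2.COLOR_RGB2HSV)[y0:y1,x0:x1]
    m=((hsv[...,1]<70)&(hsv[...,2]>110)).astype(np.uint8);v,u=np.nonzero(m)
    P=onz(d,np.c_[u+x0,v+y0],.015);print('hook',len(u),P.min(0),P.max(0))
    # tip rows
    i=P[:,0]>P[:,0].max()-.057; j=(P[:,0]<P[:,0].max()-.07);print(P[i].min(0),P[i].max(0),'shaft',P[j].mean(0))
# box deck corners
print('deck front',onz(t,[(187,233),(321,233),(254,222),(253,127)],.09), 'depth',dep(t,[(230,225),(300,225),(253,200),(455,285),(250,218)]))
E
```

```text
handle 648 ((0.446807324886322, -0.33785781264305115), (0.0293273963034153, 0.11809390038251877), 84.52323913574219)
handle 1947 ((0.44497010111808777, -0.3372937738895416), (0.1875208020210266, 0.11760774999856949), 2.910736083984375)
hook 349 [ 0.50859721 -0.38075297  0.015     ] [ 0.66122493 -0.33980179  0.015     ]
[ 0.60572447 -0.38075297  0.015     ] [ 0.66122493 -0.33980179  0.015     ] shaft [ 0.54403561 -0.35145183  0.015     ]
hook 467 [ 0.5012935 -0.3818177  0.015    ] [ 0.66386856 -0.33882709  0.015     ]
[ 0.60758401 -0.3818177   0.015     ] [ 0.66386856 -0.33882709  0.015     ] shaft [ 0.54392584 -0.35214449  0.015     ]
deck front [[ 0.57517534  0.2603854   0.09      ]
 [ 0.56793486 -0.03778333  0.09      ]
 [ 0.59635748  0.11129081  0.09      ]
 [ 0.81555897  0.11084024  0.09      ]] depth [[ 0.59075932  0.16475446  0.09075003]
 [ 0.39097872 -0.00771397  1.44313302]
 [ 0.64495972  0.11226216  0.09746855]
 [ 0.4474293  -0.34457217  0.03054561]
 [ 0.60506435  0.11978433  0.09349431]]
```

View pics/crop1.png

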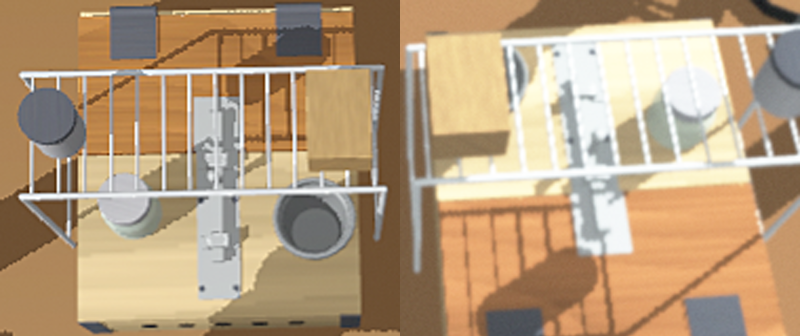

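The left half of the crop (top view) shows the zinc bolt on its plate on the deck. The near strap is around crop (217,245), and the knob and far strap are around (215,150), under the shelf wires. The jar is on the left at (125,200) and the pot on the right at (312,215). The scene half confirms it. I'll get a closer view of the knob with the wrist camera on the way over.

```bash
python3 - <<'E'
from h import *
d=arm.get_image('wrist');print(np.round(d['mount'],3),d['fx'])
s=arm.observe();print(R.from_rotvec(s['ee_rot']).as_matrix().round(3))
E
```

```text
[[-0.001 -0.966 -0.257  0.07 ]
 [ 1.    -0.001 -0.001  0.   ]
 [ 0.001 -0.257  0.966 -0.158]
 [ 0.     0.     0.     1.   ]] 391.32265804098836
[[-0.896  0.444 -0.   ]
 [ 0.444  0.896 -0.001]
 [-0.    -0.001 -1.   ]]
```

Request:
jog_arm:
  rows:
    - [[3,-5,1.5],[0,0,4],1]
    - [[6,-10,3],[0,0,8],1]
    - [[9,-15,4.5],[0,0,12],1]
    - [[12,-20,5.5],[0,0,16],1]
    - [[14,-26,6.5],[0,0,20],1]
    - [[15,-32,7],[0,0,25],1]
    - [[15,-38,7],[0,0,25],1]
    - [[15,-43,7],[0,0,25],1]

```text
clock: 1.25
position: [0.4273, 0.1275, 0.2969]
ee_rot: [0.039, 3.141, 0.0]
force: [0.9, 0.2, -0.6]
width: 1.0
gripper_force: 0.0
```

Request:
jog_arm:
  rows:
    - [[0,-1,-3],[0,-10,0],1]
    - [[0,-1.5,-6],[0,-20,0],1]
    - [[0,-1.5,-8],[0,-30,0],1]
    - [[0,-1.5,-8],[0,-30,0],1]

```text
clock: 1.75
position: [0.4261, 0.1149, 0.216]
ee_rot: [0.029, 2.616, 0.009]
force: [0.6, -0.4, 0.1]
width: 0.998
gripper_force: 0.0
```

```bash
python3 - <<'E'
from h import *
d=cam('wrist');save(d,'w1.png');print(d['c'],d['Rc'].round(3).tolist())
E
```

```text
[0.28620378 0.11680551 0.31837349] [[0.02, 0.707, 0.706], [1.0, -0.022, -0.006], [0.012, 0.706, -0.708]]
```

View pics/w1.png

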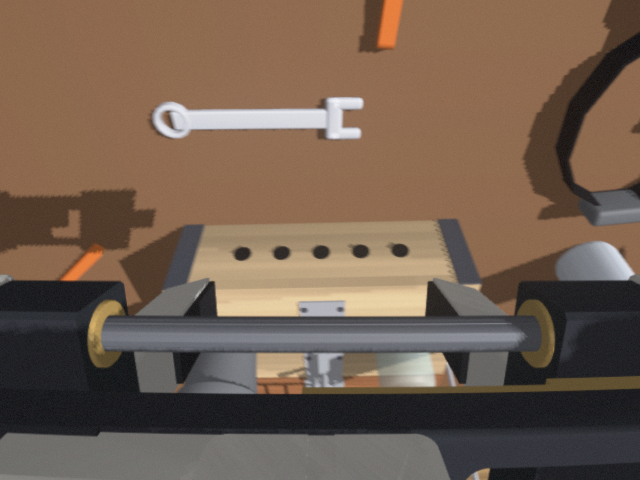

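The wrist view shows the box front (rows 225-280) and the bolt plate start at (322,308), but the gripper hides the knob. I'll find it by depth in the two fixed views instead.

```bash
python3 - <<'E'
from h import *
v,u=np.mgrid[:480,:640];uv=np.c_[u.ravel(),v.ravel()]
for n in('top','scene'):
    d=cam(n);P=dep(d,uv);ok=(d['depth'].ravel()>0)
    b=ok&(P[:,0]>.6)&(P[:,0]<.88)&(abs(P[:,1]-.108)<.025)
    print(n)
    for z0,z1 in((.093,.105),(.105,.112),(.112,.128),(.128,.15)):
        k=b&(P[:,2]>z0)&(P[:,2]<z1);Q=P[k]
        if len(Q): print(z0,len(Q),np.median(Q,0).round(4),Q.min(0).round(4),Q.max(0).round(4),uv[k].mean(0).round(1))
    k=b&(P[:,2]>.128)&(P[:,2]<.15)
    print(np.c_[uv[k],(P[k]*1000).round()].astype(int).tolist()[:60])
    # deck edges by depth
    m=ok&(abs(P[:,2]-.09)<.004)&(P[:,0]<.66)&(P[:,0]>.5)&(P[:,1]<.3)&(P[:,1]>-.08)
    Q=P[m]
    if len(Q)>50:
        fr=[(yb,Q[abs(Q[:,1]-yb)<.006][:,0].min()) for yb in np.arange(-.02,.25,.03) if (abs(Q[:,1]-yb)<.006).sum()>3]
        print('front',np.round(fr,4).tolist(),Q[:,1].min(),Q[:,1].max())
    # shelf
    m=ok&(P[:,2]>.236)&(P[:,2]<.25)&(abs(P[:,1]-.11)<.18)&(P[:,0]>.6)&(P[:,0]<.9);print('shelf',P[m].min(0),P[m].max(0))
d=cam('top');c=cv2.resize(d['img'][110:235,215:290],None,fx=4.6,fy=4.6,interpolation=2)
s=cam('scene');e=cv2.resize(s['img'][250:375,360:440],None,fx=4.6,fy=4.6,interpolation=2)
cv2.imwrite('pics/crop2.png',np.hstack([c,e])[:,:,::-1])
E
```

```text
top
0.093 729 [0.7373 0.1082 0.0952] [0.6001 0.083  0.093 ] [0.8779 0.133  0.105 ] [254.  162.7]
0.105 203 [0.7022 0.1111 0.1075] [0.6364 0.1008 0.105 ] [0.7962 0.1237 0.112 ] [252.3 170.8]
0.112 18 [0.7183 0.1131 0.1135] [0.6507 0.1052 0.1121] [0.7809 0.1207 0.1256] [251.8 168.5]
0.128 23 [0.7187 0.1137 0.1414] [0.7142 0.1073 0.1303] [0.7252 0.1184 0.1473] [250.5 162.8]
[[251, 160, 725, 112, 142], [249, 161, 723, 116, 142], [250, 161, 723, 114, 141], [251, 161, 722, 111, 147], [253, 161, 723, 107, 141], [248, 162, 722, 118, 139], [249, 162, 721, 116, 142], [250, 162, 720, 114, 143], [251, 162, 719, 111, 147], [253, 162, 721, 107, 141], [248, 163, 719, 118, 140], [249, 163, 718, 116, 144], [250, 163, 719, 114, 141], [251, 163, 719, 112, 142], [253, 163, 718, 107, 142], [249, 164, 715, 116, 146], [250, 164, 717, 114, 140], [251, 164, 716, 112, 143], [253, 164, 717, 108, 140], [249, 165, 715, 117, 137], [250, 165, 714, 114, 141], [251, 165, 714, 112, 140], [253, 165, 717, 108, 130]]
front [[-0.02, 0.5751], [0.01, 0.5757], [0.04, 0.5761], [0.07, 0.5769], [0.1, 0.576], [0.13, 0.5767], [0
[... 1195 characters left out ...]
15, 143], [407, 305, 721, 118, 141], [401, 306, 721, 107, 138], [402, 306, 721, 109, 136], [403, 306, 722, 110, 140], [404, 306, 723, 112, 140], [405, 306, 724, 113, 143], [406, 306, 723, 116, 141], [401, 307, 720, 108, 131], [402, 307, 722, 109, 135], [403, 307, 723, 110, 136], [404, 307, 724, 112, 138], [405, 307, 725, 113, 141], [406, 307, 724, 116, 138], [402, 308, 722, 110, 129], [404, 308, 724, 113, 133]]
front [[-0.02, 0.5721], [0.01, 0.5742], [0.04, 0.5734], [0.07, 0.5753], [0.1, 0.5732], [0.13, 0.5736], [0.16, 0.5749], [0.19, 0.5742], [0.22, 0.5731], [0.25, 0.5708]] -0.03600318527559632 0.2627309461598487
shelf [ 0.67077709 -0.06184061  0.23626968] [0.79897431 0.2854527  0.24998779]
```

View pics/crop2.png

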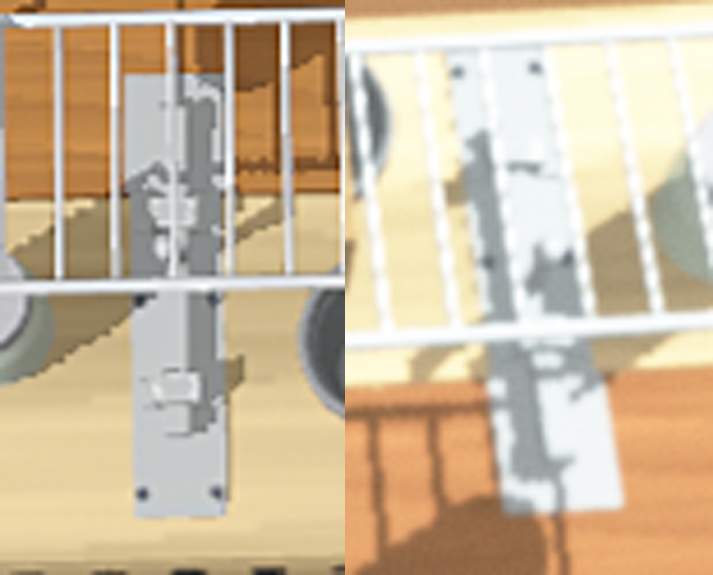

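Both views put the knob ball at about (0.719, 0.112), top at z≈0.142 (expected 0.1425). It is 145 mm behind the box front (x≈0.574). The shelf's front edge measures 0.671, which fits 0.574+0.097, and the box yaw is ≈0. Now to the rod, with a close look before gripping.

Request:
jog_arm:
  rows:
    - [[0,-5,0],[0,10,0],1]
    - [[0,-11,0],[0,20,0],1]
    - [[0,-17,0],[0,30,0],1]
    - [[0.5,-23,0],[0,30,0],1]
    - [[1,-29,0],[0,30,0],1]
    - [[1.5,-35,0],[0,30,0],1]
    - [[1.5,-41,0],[0,30,0],1]
    - [[1.5,-45.5,0],[0,30,0],1]

```text
clock: 3.0
position: [0.4426, -0.2827, 0.2174]
ee_rot: [0.034, 3.139, 0.001]
force: [1.8, 1.2, -0.9]
width: 1.0
gripper_force: 0.0
```

Request:
jog_arm:
  rows:
    - [[0,0,0],[0,0,-6],1]
    - [[0,0,0],[0,0,-6],1]
    - [[0,0,0],[0,0,-6],1]

```text
clock: 3.38
position: [0.4419, -0.2795, 0.2166]
ee_rot: [0.195, 3.135, 0.001]
force: [-0.6, -0.3, 0.6]
width: 0.996
gripper_force: 0.0
```

```bash
python3 - <<'E'
from h import *
d=cam('wrist');save(d,'w2.png');s=arm.observe();print(s['position'],R.from_rotvec(s['ee_rot']).as_matrix().round(3).tolist())
v,u=np.mgrid[:480,:640];uv=np.c_[u.ravel(),v.ravel()];P=dep(d,uv);ok=d['depth'].ravel()>0
m=ok&(P[:,2]>.024)&(P[:,2]<.036)&(abs(P[:,0]-.446)<.1)&(abs(P[:,1]+.34)<.05)
if m.any(): print(m.sum(),cv2.minAreaRect(P[m][:,:2].astype(np.float32)),P[m].mean(0),uv[m].min(0),uv[m].max(0))
m=ok&(P[:,2]>.008)&(P[:,2]<.023)&(P[:,0]>.515)&(P[:,0]<.68)&(abs(P[:,1]+.36)<.05)
Q=P[m]
for x in np.arange(.515,.67,.01):
    k=abs(Q[:,0]-x)<.005
    if k.any(): print(round(x,3),Q[k][:,1].min().round(4),Q[k][:,1].max().round(4))
E
```

```text
[ 0.4418227  -0.27935847  0.21662174] [[-0.992, 0.124, 0.001], [0.124, 0.992, 0.001], [-0.001, 0.001, -1.0]]
3497 ((0.4510568082332611, -0.34258025884628296), (0.026176320388913155, 0.1295667141675949), 84.56883239746094) [ 0.44355533 -0.34094382  0.0294043 ] [236 164] [271 300]
0.515 -0.3555 -0.3408
0.525 -0.3532 -0.3458
0.535 -0.3536 -0.3471
0.575 -0.3564 -0.3502
0.585 -0.3582 -0.3506
0.595 -0.359 -0.352
0.605 -0.3661 -0.3528
0.615 -0.3755 -0.3596
0.625 -0.3772 -0.3393
```

View pics/w2.png

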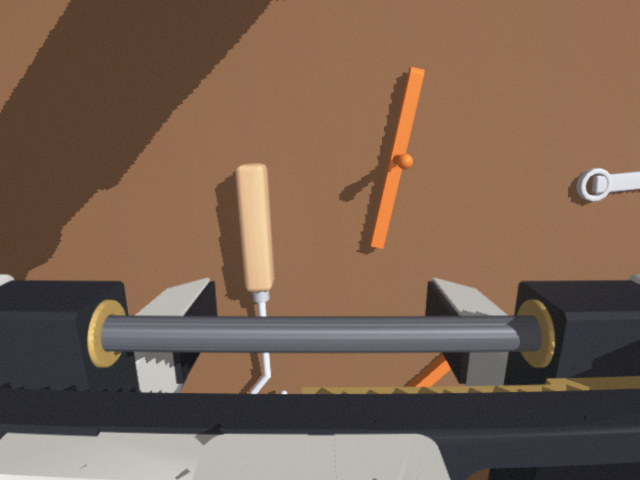

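The close view shows the rod handle at (255,230) with the bar running down to the crook under the gripper, and a loose orange bolt at (400,160) well to the side. Measured: rod_grip ≈(0.447,-0.3415), yaw -5.4°, width 26.2 mm, crook end 0.661, all consistent with the sizes given. Next I descend.

Request:
jog_arm:
  rows:
    - [[0.5,-3,-3],[0,0,1.7],1]
    - [[0.9,-6.2,-6],[0,0,1.7],1]
    - [[0.9,-6.2,-11],[0,0,1.7],1]
    - [[0.9,-6.2,-15],[0,0,1.7],1]
    - [[0.9,-6.2,-18],[0,0,1.7],1]
    - [[0.9,-6.2,-19.5],[0,0,1.7],1]
    - [[0.9,-6.2,-19.5],[0,0,1.7],1]

```text
clock: 4.3
position: [0.4501, -0.3417, 0.0211]
ee_rot: [-0.152, -3.137, -0.001]
force: [-0.3, -0.2, 0.4]
width: 0.998
gripper_force: 0.0
```

Request:
jog_arm:
  rows:
    - [[0.1,0,-0.8],[0,0,0],1]
    - [[0.1,0,-1.6],[0,0,0],1]
    - [[0.1,0,-1.6],[0,0,0],0.6]
    - [[0.1,0,-1.6],[0,0,0],0.35]
    - [[0.1,0,-1.6],[0,0,0],0.2]
    - [[0.1,0,-1.6],[0,0,0],0.2]
    - [[0.1,0,-1.6],[0,0,0],0.2]
    - [[0.1,0,-1.6],[0,0,0],0.2]
  newtons: 45

```text
clock: 5.3
position: [0.451, -0.3423, 0.0054]
ee_rot: [0.155, 3.138, 0.0]
force: [-0.5, -0.2, 0.4]
width: 0.397
gripper_force: 0.0
```

Request:
jog_arm:
  rows:
    - [[0,0,0],[0,0,0],0.15]
    - [[0,0,0],[0,0,0],0.1]
    - [[0,0,0],[0,0,0],0.1]
    - [[0,0,0],[0,0,0],0.1]
    - [[0,0,0],[0,0,0],0.1]
  newtons: 45

```text
clock: 5.92
position: [0.451, -0.3423, 0.0054]
ee_rot: [0.155, 3.138, 0.0]
force: [-0.1, -0.5, 1.0]
width: 0.278
gripper_force: 45.0
```

Gripped: 25.6 mm opening at 45 N. Lifting straight up.

Request:
jog_arm:
  rows:
    - [[0,0,1],[0,0,0],0.1]
    - [[0,0,3],[0,0,0],0.1]
    - [[-0.5,0,6],[0,0,0],0.1]
    - [[-1.5,0,10],[0,0,1],0.1]
    - [[-2.5,2,14],[0,0,2],0.1]
    - [[-3.5,5,17.5],[0,0,3],0.1]
    - [[-4.5,9,20],[0,0,4.5],0.1]
    - [[-4.5,13,20.5],[0,0,5.4],0.1]

```text
clock: 6.92
position: [0.4057, -0.2119, 0.2124]
ee_rot: [0.008, 3.139, -0.0]
force: [1.1, -0.1, -2.9]
width: 0.282
gripper_force: 45.0
```

Request:
jog_arm:
  rows:
    - [[0,5,0],[0,0,0],0.1]
    - [[0,10,0],[0,0,0],0.1]
    - [[0,15,0],[0,0,0],0.1]
    - [[0,20,0],[0,0,0],0.1]
    - [[0,25,0],[0,0,0],0.1]
    - [[0,29,0],[0,0,0],0.1]
    - [[0,32,0],[0,0,0],0.1]
    - [[0,32.5,0],[0,0,0],0.1]

```text
clock: 7.92
position: [0.4057, 0.1144, 0.2107]
ee_rot: [0.002, 3.141, 0.001]
force: [0.5, -1.0, -1.3]
width: 0.279
gripper_force: 45.0
```

```bash
cat > rod.py <<'E'
from h import *
v,u=np.mgrid[:480,:640];uv=np.c_[u.ravel(),v.ravel()]
s=arm.observe();p=np.array(s['position']);print('tcp',p.round(4),'force',np.round(s['force'],1),'w',s['width'])
Rm=R.from_rotvec(s['ee_rot']).as_matrix();print('tooly',Rm[:,1].round(3),'toolz',Rm[:,2].round(3))
for n in('top','scene'):
    d=cam(n);P=dep(d,uv);ok=d['depth'].ravel()>0
    m=ok&(P[:,0]>p[0]+.07)&(P[:,0]<p[0]+.23)&(abs(P[:,1]-p[1])<.03)&(abs(P[:,2]-p[2]-.01)<.022)
    Q=P[m];print(n,len(Q), 'max x',Q[:,0].max() if len(Q) else 0)
    for a in np.arange(.08,.22,.02):
        k=abs(Q[:,0]-p[0]-a)<.01
        if k.sum()>2: print(round(a,2),k.sum(),'y',Q[k][:,1].min().round(4),Q[k][:,1].max().round(4),'z med',np.median(Q[k][:,2]).round(4))
E
python3 rod.py
```

```text
tcp [0.4057 0.1144 0.2107] force [ 0.5 -1.  -1.3] w 0.27923379566570744
tooly [0.001 1.    0.   ] toolz [ 0.  0. -1.]
top 304 max x 0.6180379082941279
0.08 15 y 0.107 0.1169 z med 0.2213
0.1 32 y 0.1119 0.1168 z med 0.2225
0.12 27 y 0.112 0.1167 z med 0.2229
0.14 30 y 0.1114 0.1163 z med 0.2225
0.16 39 y 0.1016 0.1161 z med 0.2231
0.18 65 y 0.0952 0.1343 z med 0.2221
0.2 89 y 0.0953 0.1342 z med 0.2225
0.22 7 y 0.1095 0.1196 z med 0.2209
scene 304 max x 0.6187423583982619
0.08 27 y 0.1095 0.1168 z med 0.2235
0.1 29 y 0.1096 0.1166 z med 0.223
0.12 27 y 0.1099 0.1163 z med 0.2232
0.14 32 y 0.11 0.1166 z med 0.2228
0.16 33 y 0.1009 0.1156 z med 0.2231
0.18 61 y 0.0937 0.1332 z med 0.2235
0.2 90 y 0.0937 0.1311 z med 0.2232
0.22 5 y 0.1105 0.115 z med 0.2226
```

The rod is level (bar top at 0.223) and the hook sits at TCP + (0.1865, ~-0.001). Going in between knob and wires.

Request:
jog_arm:
  rows:
    - [[1,-0.1,-1],[0,0,0],0.1]
    - [[2.5,-0.1,-2.2],[0,0,0],0.1]
    - [[4.5,-0.1,-2.8],[0,0,0],0.1]
    - [[6.5,-0.15,-2.9],[0,0,0],0.1]
    - [[8.5,-0.15,-2.9],[0,0,0],0.1]
    - [[10.5,-0.15,-2.9],[0,0,0],0.1]
    - [[12,-0.15,-2.9],[0,0,0],0.1]
    - [[12.6,-0.15,-2.9],[0,0,0],0.1]

```text
clock: 9.02
position: [0.5328, 0.1102, 0.1809]
ee_rot: [-0.009, -3.141, 0.001]
force: [0.4, -0.5, -1.8]
width: 0.276
gripper_force: 45.0
```

Request:
jog_arm:
  rows:
    - [[0,0,0],[0,0,0],0.1]
    - [[0,0,0],[0,0,0],0.1]
    - [[0,0,0],[0,0,0],0.1]

```text
clock: 9.4
position: [0.5316, 0.1113, 0.1815]
ee_rot: [-0.006, -3.142, -0.0]
force: [-0.0, 0.5, -1.9]
width: 0.281
gripper_force: 45.0
```

```bash
python3 rod.py; python3 - <<'E'
from h import *
d=cam('top');c=cv2.resize(d['img'][120:250,205:300],None,fx=4,fy=4,interpolation=2)
s=cam('scene');e=cv2.resize(s['img'][230:360,355:450],None,fx=4,fy=4,interpolation=2)
cv2.imwrite('pics/crop3.png',np.hstack([c,e])[:,:,::-1])
E
```

```text
tcp [0.5316 0.1113 0.1815] force [-0.   0.5 -1.9] w 0.280960748353457
tooly [0.004 1.    0.   ] toolz [-0.  0. -1.]
top 173 max x 0.7438623956755229
0.14 18 y 0.1072 0.1136 z med 0.194
0.16 21 y 0.0987 0.1136 z med 0.1927
0.18 52 y 0.092 0.1285 z med 0.193
0.2 77 y 0.0922 0.128 z med 0.1933
0.22 5 y 0.109 0.115 z med 0.1947
scene 293 max x 0.743061156287949
0.08 32 y 0.107 0.114 z med 0.194
0.1 31 y 0.1071 0.1139 z med 0.1935
0.12 13 y 0.1073 0.1145 z med 0.1944
0.14 20 y 0.107 0.1104 z med 0.1938
0.16 36 y 0.0968 0.1107 z med 0.1942
0.18 66 y 0.0912 0.1304 z med 0.1941
0.2 91 y 0.0915 0.1294 z med 0.1936
0.22 4 y 0.1081 0.1149 z med 0.1936
```

View pics/crop3.png

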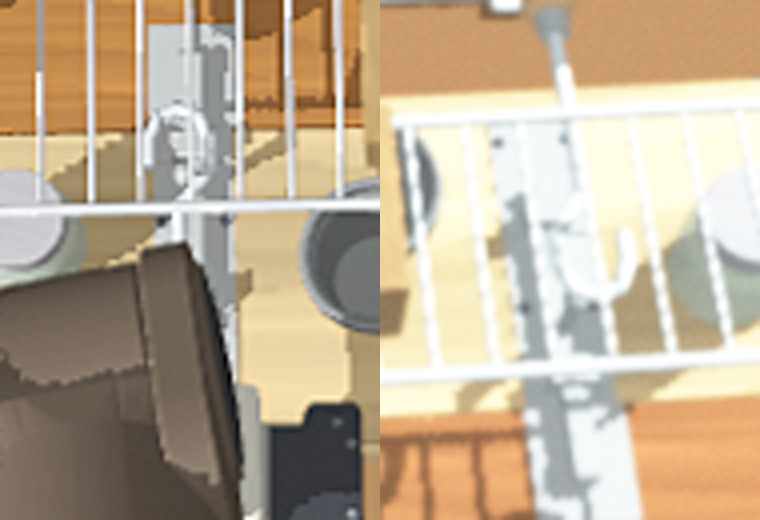

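The crop shows the crook over the knob: in the top view the crook is at (178,140) around the knob, and in the scene view it is at (597,255), clear of pot and jar. The hook measures (0.7175,0.1105) against the knob at (0.7195,0.1125), so I correct by 2 mm each way and lower.

Request:
jog_arm:
  rows:
    - [[0.2,0.15,-0.5],[0,0,0],0.1]
    - [[0.2,0.15,-1.5],[0,0,0],0.1]
    - [[0.2,0.15,-2.5],[0,0,0],0.1]
    - [[0.2,0.15,-3],[0,0,0],0.1]
    - [[0.2,0.15,-3.5],[0,0,0],0.1]
    - [[0.2,0.15,-4],[0,0,0],0.1]
    - [[0.2,0.15,-4.5],[0,0,0],0.1]

```text
clock: 10.48
position: [0.5341, 0.1127, 0.1361]
ee_rot: [0.007, 3.141, 0.0]
force: [0.5, 0.5, -1.7]
width: 0.278
gripper_force: 45.0
```

Request:
jog_arm:
  rows:
    - [[0,0,-0.5],[0,0,0],0.1]
    - [[0,0,-1],[0,0,0],0.1]
    - [[0,0,-1.5],[0,0,0],0.1]
    - [[0,0,-2],[0,0,0],0.1]
    - [[0,0,-2.4],[0,0,0],0.1]
    - [[0,0,-2.5],[0,0,0],0.1]

```text
clock: 11.22
position: [0.5339, 0.1126, 0.1111]
ee_rot: [-0.007, -3.141, 0.0]
force: [0.4, 0.6, -1.6]
width: 0.279
gripper_force: 45.0
```

```bash
python3 rod.py
```

```text
tcp [0.5339 0.1126 0.1111] force [ 0.4  0.6 -1.6] w 0.27930511608926784
tooly [ 0.004  1.    -0.   ] toolz [-0. -0. -1.]
top 319 max x 0.7633874640362293
0.12 3 y 0.0984 0.1022 z med 0.1085
0.14 42 y 0.1062 0.1182 z med 0.1208
0.16 52 y 0.1007 0.1178 z med 0.1195
0.18 85 y 0.093 0.1315 z med 0.1232
0.2 101 y 0.0934 0.1315 z med 0.1217
0.22 36 y 0.1011 0.1233 z med 0.1069
scene 540 max x 0.7629851128302431
0.08 16 y 0.1085 0.1152 z med 0.1238
0.1 46 y 0.1063 0.1154 z med 0.1224
0.12 87 y 0.0985 0.1236 z med 0.1106
0.14 59 y 0.1063 0.1156 z med 0.1203
0.16 63 y 0.0975 0.1189 z med 0.1209
0.18 112 y 0.0929 0.1325 z med 0.1232
0.2 90 y 0.0936 0.1273 z med 0.1231
0.22 67 y 0.101 0.1221 z med 0.1059
```

The crook dropped over without touching, with the bar centre at 0.120. Now drawing back gently to seat it.

Request:
jog_arm:
  rows:
    - [[-0.3,0,0],[0,0,0],0.1]
    - [[-0.6,0,0],[0,0,0],0.1]
    - [[-0.8,0,0],[0,0,0],0.1]
    - [[-1.0,0,0],[0,0,0],0.1]
    - [[-1.1,0,0],[0,0,0],0.1]
    - [[-1.2,0,0],[0,0,0],0.1]
    - [[-1.3,0,0],[0,0,0],0.1]

```text
clock: 12.2
position: [0.521, 0.1127, 0.1114]
ee_rot: [0.007, 3.142, 0.0]
force: [-0.5, 0.2, -2.3]
width: 0.282
gripper_force: 45.0
```

Request:
jog_arm:
  rows:
    - [[-0.1,0,0],[0,0,0],0.1]
    - [[-0.2,0,0],[0,0,0],0.1]
    - [[-0.3,0,0],[0,0,0],0.1]
    - [[-0.4,0,0],[0,0,0],0.1]

```text
clock: 12.7
position: [0.5184, 0.1127, 0.1118]
ee_rot: [0.007, 3.139, 0.0]
force: [6.3, 0.0, -3.1]
width: 0.28
gripper_force: 45.0
```

The knob is seated (force rose to 6 N). Slow draw from here.

Request:
jog_arm:
  rows:
    - [[-0.1,0,0],[0,0,0],0.1]
    - [[-0.2,0,0],[0,0,0],0.1]
    - [[-0.3,0,0],[0,0,0],0.1]
    - [[-0.4,0,0],[0,0,0],0.1]
    - [[-0.5,0,0],[0,0,0],0.1]
    - [[-0.6,0,0],[0,0,0],0.1]
    - [[-0.7,0,0],[0,0,0],0.1]
    - [[-0.8,0,0],[0,0,0],0.1]

```text
clock: 13.7
position: [0.5113, 0.1128, 0.112]
ee_rot: [0.008, 3.137, 0.001]
force: [8.2, 0.1, -4.1]
width: 0.279
gripper_force: 45.0
```

```bash
cat > knob.py <<'E'
from h import *
v,u=np.mgrid[:480,:640];uv=np.c_[u.ravel(),v.ravel()]
s=arm.observe();print(s['clock'],np.round(s['position'],4),np.round(s['force'],1),np.round(s['ft_torque'],2))
for n in('top','scene'):
    d=cam(n);P=dep(d,uv);ok=d['depth'].ravel()>0
    m=ok&(P[:,0]>.62)&(P[:,0]<.75)&(abs(P[:,1]-.112)<.009)&(P[:,2]>.132)&(P[:,2]<.148);Q=P[m]
    if m.any():print(n,'knob',len(Q),Q[:,:2].min(0).round(4),Q[:,:2].max(0).round(4))
    m=ok&(P[:,0]>.74)&(P[:,0]<.80)&(abs(P[:,1]-.112)<.12)&(P[:,2]<.235);Q=P[m];print('lid z',np.percentile(Q[:,2],[50,80,95]).round(3))
E
python3 knob.py
```

```text
13.7 [0.5113 0.1128 0.112 ] [ 8.2  0.1 -4.1] [ 0.04 -1.32  0.01]
top knob 20 [0.7063 0.1075] [0.7166 0.1188]
lid z [0.091 0.094 0.102]
scene knob 35 [0.7058 0.1075] [0.7176 0.1176]
lid z [0.092 0.094 0.098]
```

Request:
jog_arm:
  rows:
    - [[-0.1,0,0],[0,0,0],0.1]
    - [[-0.2,0,-0.05],[0,0,0],0.1]
    - [[-0.3,0,-0.05],[0,0,0],0.1]
    - [[-0.4,0,-0.05],[0,0,0],0.1]
    - [[-0.5,0,-0.05],[0,0,0],0.1]
    - [[-0.6,0,-0.05],[0,0,0],0.1]
    - [[-0.7,0,-0.05],[0,0,0],0.1]
    - [[-0.8,0,-0.05],[0,0,0],0.1]

```text
clock: 14.8
position: [0.5033, 0.1128, 0.1116]
ee_rot: [0.007, 3.137, 0.001]
force: [7.7, -0.5, -4.0]
width: 0.282
gripper_force: 45.0
```

Request:
jog_arm:
  rows:
    - [[-0.1,0,0],[0,0,0],0.1]
    - [[-0.2,0,0],[0,0,0],0.1]
    - [[-0.3,0,0],[0,0,0],0.1]
    - [[-0.4,0,0],[0,0,0],0.1]
    - [[-0.5,0,0],[0,0,0],0.1]
    - [[-0.6,0,0],[0,0,0],0.1]
    - [[-0.7,0,0],[0,0,0],0.1]
    - [[-0.8,0,0],[0,0,0],0.1]

```text
clock: 15.8
position: [0.4952, 0.1128, 0.1116]
ee_rot: [0.007, 3.137, 0.001]
force: [8.3, 0.6, -3.6]
width: 0.277
gripper_force: 45.0
```

```bash
python3 knob.py
```

```text
15.8 [0.4952 0.1128 0.1116] [ 8.3  0.6 -3.6] [-0.02 -1.24  0.02]
top knob 19 [0.6894 0.1074] [0.6971 0.1187]
lid z [0.091 0.094 0.099]
scene knob 35 [0.6902 0.1062] [0.7018 0.1179]
lid z [0.092 0.094 0.096]
```

Request:
jog_arm:
  rows:
    - [[-0.1,0,0],[0,0,0],0.1]
    - [[-0.2,0,0],[0,0,0],0.1]
    - [[-0.3,0,0],[0,0,0],0.1]
    - [[-0.4,0,0],[0,0,0],0.1]
    - [[-0.5,0,0],[0,0,0],0.1]
    - [[-0.6,0,0],[0,0,0],0.1]
    - [[-0.7,0,0],[0,0,0],0.1]
    - [[-0.8,0,0],[0,0,0],0.1]

```text
clock: 16.9
position: [0.4872, 0.1128, 0.1115]
ee_rot: [0.007, 3.138, 0.001]
force: [6.9, 0.3, -3.5]
width: 0.286
gripper_force: 45.0
```

Request:
jog_arm:
  rows:
    - [[-0.1,0,0],[0,0,0],0.1]
    - [[-0.2,0,0],[0,0,0],0.1]
    - [[-0.3,0,0],[0,0,0],0.1]
    - [[-0.4,0,0],[0,0,0],0.1]
    - [[-0.5,0,0],[0,0,0],0.1]
    - [[-0.6,0,0],[0,0,0],0.1]
    - [[-0.7,0,0],[0,0,0],0.1]

```text
clock: 17.77
position: [0.4794, 0.1128, 0.1113]
ee_rot: [0.007, 3.139, 0.001]
force: [4.7, -0.0, -3.2]
width: 0.279
gripper_force: 45.0
```

Approaching the release and the stop, so shorter calls with 0.5 mm steps.

Request:
jog_arm:
  rows:
    - [[-0.1,0,0],[0,0,0],0.1]
    - [[-0.15,0,0],[0,0,0],0.1]
    - [[-0.2,0,0],[0,0,0],0.1]
    - [[-0.25,0,0],[0,0,0],0.1]
    - [[-0.3,0,0],[0,0,0],0.1]

```text
clock: 18.4
position: [0.4748, 0.1127, 0.1108]
ee_rot: [-0.007, -3.141, 0.0]
force: [0.2, -0.3, -1.9]
width: 0.282
gripper_force: 45.0
```

```bash
python3 knob.py
```

```text
18.4 [0.4748 0.1127 0.1108] [ 0.2 -0.3 -1.9] [ 0.05 -0.11  0.01]
top knob 28 [0.6699 0.1059] [0.6819 0.1171]
lid z [0.094 0.151 0.156]
scene knob 32 [0.671  0.1065] [0.6817 0.1171]
lid z [0.155 0.16  0.162]
```

The lid is free and rising, and the bolt now moves freely. Next I feel for the stop, at most 3 mm per call.

Request:
jog_arm:
  rows:
    - [[-0.05,0,0],[0,0,0],0.1]
    - [[-0.1,0,0],[0,0,0],0.1]
    - [[-0.15,0,0],[0,0,0],0.1]
    - [[-0.2,0,0],[0,0,0],0.1]
    - [[-0.25,0,0],[0,0,0],0.1]
    - [[-0.3,0,0],[0,0,0],0.1]

```text
clock: 19.25
position: [0.472, 0.1127, 0.1109]
ee_rot: [0.007, 3.142, 0.0]
force: [1.2, -0.8, -2.4]
width: 0.278
gripper_force: 45.0
```

Request:
jog_arm:
  rows:
    - [[-0.05,0,0],[0,0,0],0.1]
    - [[-0.1,0,0],[0,0,0],0.1]
    - [[-0.15,0,0],[0,0,0],0.1]
    - [[-0.2,0,0],[0,0,0],0.1]
    - [[-0.25,0,0],[0,0,0],0.1]
    - [[-0.3,0,0],[0,0,0],0.1]

```text
clock: 20.0
position: [0.469, 0.1127, 0.1109]
ee_rot: [-0.007, -3.142, -0.0]
force: [0.9, 0.0, -1.7]
width: 0.279
gripper_force: 45.0
```

Request:
jog_arm:
  rows:
    - [[-0.05,0,0],[0,0,0],0.1]
    - [[-0.1,0,0],[0,0,0],0.1]
    - [[-0.15,0,0],[0,0,0],0.1]
    - [[-0.2,0,0],[0,0,0],0.1]
    - [[-0.25,0,0],[0,0,0],0.1]
    - [[-0.3,0,0],[0,0,0],0.1]

```text
clock: 20.75
position: [0.4666, 0.1127, 0.1111]
ee_rot: [0.007, 3.14, 0.0]
force: [3.8, -0.2, -2.2]
width: 0.281
gripper_force: 45.0
```

Request:
jog_arm:
  rows:
    - [[-0.05,0,0],[0,0,0],0.1]
    - [[-0.1,0,0],[0,0,0],0.1]
    - [[-0.1,0,0],[0,0,0],0.1]

```text
clock: 21.12
position: [0.4663, 0.1128, 0.1113]
ee_rot: [0.007, 3.139, 0.001]
force: [6.8, 0.2, -3.6]
width: 0.281
gripper_force: 45.0
```

```bash
python3 knob.py
```

```text
21.125 [0.4663 0.1128 0.1113] [ 6.8  0.2 -3.6] [ 0.04 -1.12 -0.  ]
top knob 26 [0.6618 0.1061] [0.6724 0.1174]
lid z [0.09  0.172 0.177]
scene knob 34 [0.6616 0.1059] [0.6725 0.1181]
lid z [0.171 0.175 0.178]
```

Stopped: 1 mm of command gave 0.3 mm of motion and the force rose 3 N. One more millimetre to hold it firm (about 10 N).

Request:
jog_arm:
  rows:
    - [[-0.05,0,0],[0,0,0],0.1]
    - [[-0.1,0,0],[0,0,0],0.1]
    - [[-0.1,0,0],[0,0,0],0.1]
    - [[-0.1,0,0],[0,0,0],0.1]
    - [[-0.1,0,0],[0,0,0],0.1]

```text
clock: 21.85
position: [0.4662, 0.1129, 0.1115]
ee_rot: [0.007, 3.138, 0.001]
force: [8.8, -0.4, -4.0]
width: 0.283
gripper_force: 45.0
```

Request:
jog_arm:
  rows:
    - [[-0.05,0,0],[0,0,0],0.1]
    - [[-0.05,0,0],[0,0,0],0.1]
    - [[-0.05,0,0],[0,0,0],0.1]
    - [[-0.05,0,0],[0,0,0],0.1]
    - [[-0.05,0,0],[0,0,0],0.1]
    - [[-0.05,0,0],[0,0,0],0.1]
    - [[-0.05,0,0],[0,0,0],0.1]
    - [[-0.05,0,0],[0,0,0],0.1]

```text
clock: 22.85
position: [0.4661, 0.1129, 0.1116]
ee_rot: [0.008, 3.137, 0.001]
force: [10.6, -0.7, -5.0]
width: 0.282
gripper_force: 45.0
```

```bash
python3 knob.py
```

```text
22.85 [0.4661 0.1129 0.1116] [10.6 -0.7 -5. ] [-0.06 -1.62 -0.03]
top knob 28 [0.6606 0.1063] [0.6731 0.117 ]
lid z [0.09  0.172 0.177]
scene knob 33 [0.6622 0.1063] [0.6725 0.1185]
lid z [0.171 0.175 0.178]
```

Held firm at 10.6 N with the lid fully open (edge 0.178). Ease off forwards, then lift the crook off.

Request:
jog_arm:
  rows:
    - [[0.15,0,0],[0,0,0],0.1]
    - [[0.3,0,0],[0,0,0],0.1]
    - [[0.5,0,0],[0,0,0],0.1]
    - [[0.75,0,-0.05],[0,0,0],0.1]
    - [[1.0,0,-0.05],[0,0,0],0.1]
    - [[1.25,0,-0.05],[0,0,0],0.1]
    - [[1.35,0,-0.05],[0,0,0],0.1]
    - [[1.35,0,-0.05],[0,0,0],0.1]

```text
clock: 23.95
position: [0.477, 0.1126, 0.1103]
ee_rot: [-0.007, -3.142, 0.0]
force: [0.2, 0.6, -1.1]
width: 0.278
gripper_force: 45.0
```

```bash
python3 knob.py
```

```text
23.95 [0.477  0.1126 0.1103] [ 0.2  0.6 -1.1] [0.02 0.08 0.01]
top knob 26 [0.6626 0.1062] [0.673  0.1175]
lid z [0.09  0.172 0.177]
scene knob 34 [0.6612 0.1064] [0.6724 0.1184]
lid z [0.171 0.175 0.178]
```

Request:
jog_arm:
  rows:
    - [[0,0,0.5],[0,0,0],0.1]
    - [[0,0,1.2],[0,0,0],0.1]
    - [[0,0,2],[0,0,0],0.1]
    - [[0,0,3],[0,0,0],0.1]
    - [[0,0,4],[0,0,0],0.1]
    - [[0,0,5],[0,0,0],0.1]
    - [[0,0,6],[0,0,0],0.1]
    - [[0,0,6.8],[0,0,0],0.1]

```text
clock: 25.05
position: [0.4771, 0.1127, 0.1791]
ee_rot: [0.007, 3.141, 0.0]
force: [-0.1, 0.4, -2.0]
width: 0.281
gripper_force: 45.0
```

Request:
jog_arm:
  rows:
    - [[-1,0,0],[0,0,0],0.1]
    - [[-2.5,0,0],[0,0,0],0.1]
    - [[-4,0,1],[0,0,0],0.1]
    - [[-5.5,0,2],[0,0,0],0.1]
    - [[-6.5,0,3],[0,0,0],0.1]
    - [[-7,0,3.5],[0,0,0],0.1]
    - [[-7.2,0,3.5],[0,0,0],0.1]

```text
clock: 25.92
position: [0.405, 0.1128, 0.2136]
ee_rot: [0.006, 3.141, 0.001]
force: [0.6, 0.0, -1.2]
width: 0.28
gripper_force: 45.0
```

```bash
python3 knob.py; python3 rod.py | head -6
```

```text
25.925 [0.405  0.1128 0.2136] [ 0.6  0.  -1.2] [ 0.02  0.01 -0.02]
top knob 26 [0.6621 0.1065] [0.6725 0.1172]
lid z [0.09  0.172 0.177]
scene knob 34 [0.6615 0.1062] [0.6731 0.1182]
lid z [0.171 0.175 0.178]
tcp [0.405  0.1127 0.2132] force [ 0.8  0.7 -1.8] w 0.28038830176075974
tooly [0.004 1.    0.   ] toolz [-0.  0. -1.]
top 309 max x 0.6177206020699412
0.08 14 y 0.1103 0.1144 z med 0.2247
0.1 30 y 0.1098 0.1147 z med 0.225
0.12 30 y 0.1098 0.1147 z med 0.2245
```

Unhooked, bolt and lid unmoved. Returning the rod to its original clear spot.

Request:
jog_arm:
  rows:
    - [[0,-5,0],[0,0,0],0.1]
    - [[0,-10,0],[0,0,0],0.1]
    - [[0,-15,0],[0,0,0],0.1]
    - [[0,-20,0],[0,0,0],0.1]
    - [[0,-25,0],[0,0,0],0.1]
    - [[0,-29,0],[0,0,-2],0.1]
    - [[0,-32,0],[0,0,-4],0.1]
    - [[0,-34,0],[0,0,-5.4],0.1]

```text
clock: 27.12
position: [0.4049, -0.2289, 0.2131]
ee_rot: [-0.159, -3.137, 0.001]
force: [-0.5, 0.2, -2.0]
width: 0.278
gripper_force: 45.0
```

Request:
jog_arm:
  rows:
    - [[0.5,-4,-1],[0,0,0],0.1]
    - [[1.5,-8,-3],[0,0,0],0.1]
    - [[3,-10.5,-6],[0,0,0],0.1]
    - [[4.5,-11.5,-10],[0,0,0],0.1]
    - [[4.6,-11.5,-14],[0,0,0],0.1]
    - [[4.6,-11.5,-17.5],[0,0,0],0.1]
    - [[4.6,-11.5,-19],[0,0,0],0.1]
    - [[4.6,-11.5,-19],[0,0,0],0.1]

```text
clock: 28.12
position: [0.4508, -0.342, 0.0228]
ee_rot: [-0.154, -3.136, -0.001]
force: [0.6, 0.7, -1.4]
width: 0.284
gripper_force: 45.0
```

```bash
python3 rod.py
```

```text
tcp [ 0.4508 -0.342   0.0228] force [ 0.6  0.7 -1.4] w 0.28439321984798394
tooly [0.098 0.995 0.001] toolz [-0.001  0.001 -1.   ]
top 206 max x 0.6618536446266219
0.08 28 y -0.3544 -0.3427 z med 0.0337
0.1 25 y -0.3558 -0.3482 z med 0.0344
0.12 28 y -0.3597 -0.3497 z med 0.0339
0.14 26 y -0.3595 -0.3538 z med 0.0337
0.16 31 y -0.3719 -0.3546 z med 0.0345
0.18 19 y -0.3715 -0.3407 z med 0.0349
0.2 48 y -0.3717 -0.3425 z med 0.0335
scene 212 max x 0.6627813297720313
0.08 26 y -0.3543 -0.3434 z med 0.0361
0.1 16 y -0.3548 -0.3499 z med 0.0354
0.12 25 y -0.3577 -0.3499 z med 0.0353
0.14 26 y -0.3582 -0.3511 z med 0.0372
0.16 33 y -0.3704 -0.3539 z med 0.0361
0.18 24 y -0.3718 -0.34 z med 0.0357
0.2 55 y -0.3718 -0.3412 z med 0.0362
0.22 7 y -0.3665 -0.3592 z med 0.0353
```

Request:
jog_arm:
  rows:
    - [[0,0,-0.6],[0,0,0],0.1]
    - [[0,0,-1.1],[0,0,0],0.1]
    - [[0,0,-1.4],[0,0,0],0.1]
    - [[0,0,-1.6],[0,0,0],0.1]
    - [[0,0,-1.7],[0,0,0],0.1]
    - [[0,0,-1.7],[0,0,0],0.1]

```text
clock: 28.98
position: [0.451, -0.3424, 0.0064]
ee_rot: [-0.155, -3.138, -0.0]
force: [0.1, -0.3, -1.0]
width: 0.278
gripper_force: 45.0
```

Request:
jog_arm:
  rows:
    - [[0,0,-0.05],[0,0,0],0.1]
    - [[0,0,-0.1],[0,0,0],0.1]
    - [[0,0,-0.1],[0,0,0],0.1]

```text
clock: 29.35
position: [0.451, -0.3423, 0.0054]
ee_rot: [0.155, 3.138, 0.0]
force: [0.7, -0.7, -1.4]
width: 0.281
gripper_force: 45.0
```

Request:
jog_arm:
  rows:
    - [[0,0,-0.05],[0,0,0],0.1]
    - [[0,0,-0.1],[0,0,0],0.1]
    - [[0,0,-0.1],[0,0,0],0.1]

```text
clock: 29.72
position: [0.4511, -0.3423, 0.0054]
ee_rot: [0.155, 3.137, 0.001]
force: [-3.5, 3.1, 12.9]
width: 0.281
gripper_force: 45.0
```

Rod on the bench (contact felt). Back off 1 mm of command, release and rise.

Request:
jog_arm:
  rows:
    - [[0,0,0.1],[0,0,0],0.1]
    - [[0,0,0.1],[0,0,0],0.35]
    - [[0,0,0.1],[0,0,0],0.5]
    - [[0,0,0.1],[0,0,0],0.8]
    - [[0,0,0.1],[0,0,0],0.8]
    - [[0,0,0.1],[0,0,0],0.8]
    - [[0,0,0.1],[0,0,0],0.8]
    - [[0,0,0.1],[0,0,0],0.8]

```text
clock: 30.72
position: [0.451, -0.3423, 0.0054]
ee_rot: [-0.155, -3.138, -0.0]
force: [-0.6, -0.4, 0.1]
width: 0.8
gripper_force: 0.0
```

Request:
jog_arm:
  rows:
    - [[0,0,1],[0,0,0],0.8]
    - [[0,0,3],[0,0,0],0.8]
    - [[0,0,6],[0,0,0],0.8]
    - [[0,0,10],[0,0,0],0.8]
    - [[-1,0,15],[0,0,0],0.8]
    - [[-2,0,20],[0,0,0],0.8]
    - [[-2,0,22],[0,0,0],0.8]
    - [[-2,0,22],[0,0,0],0.8]

```text
clock: 31.72
position: [0.4316, -0.343, 0.2275]
ee_rot: [0.155, 3.134, -0.002]
force: [-0.9, -0.8, -1.1]
width: 0.803
gripper_force: 0.0
```

```bash
python3 knob.py; python3 - <<'E'
from h import *
d=cam('scene');save(d,'scene9.png')
E
```

```text
31.725 [ 0.4316 -0.343   0.2275] [-0.9 -0.8 -1.1] [0.06 0.   0.01]
top knob 27 [0.6619 0.1057] [0.6735 0.117 ]
lid z [0.09  0.172 0.177]
scene knob 34 [0.6612 0.1058] [0.6734 0.1182]
lid z [0.171 0.175 0.178]
```

View pics/scene9.png

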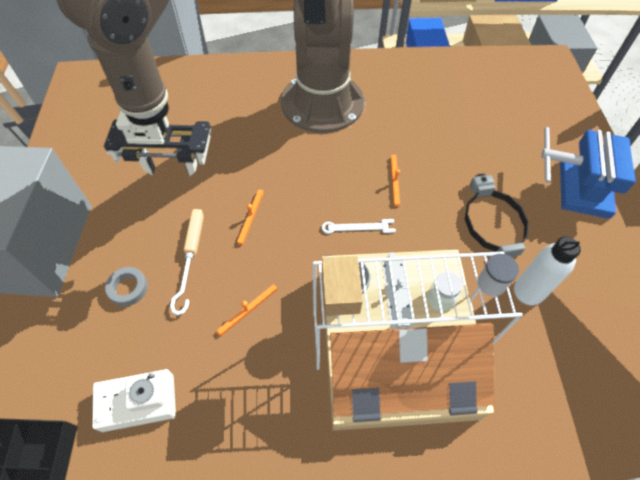

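The final scene shows the rod flat on the bench at (190,260), the lid raised (front edge around row 325), all bystanders in place and the gripper clear.

```bash
python3 -c "
from cell import arm
print(arm.sign_off())"
```

```text
the job is handed in; nothing more can be done
None
```

The bolt is drawn to its stop (about 53 mm, held at about 11 N), the lid is fully up, the rod is unhooked and lying flat on the bench clear of the box with nothing else moved, and the job was handed in at about 32 s.

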